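# Bleed position of a filter pot's bayonet cap

## Task

Fit the orange bayonet cap on the blue compressed-air filter pot: with its grip bar in line with the white marks so that the lugs enter the slots, press it fully home against the sprung filter element before turning it. Then, still pressing it down, turn it clockwise (seen from above) until the grip bar points at the yellow half-way marks, the bleed position, well short of the locking click near the red marks. Finish while holding it there, gripped and pressed down, without letting go, and leave the other things on the table where they are.

Things in the scene. Friction and masses are not known exactly. Their poses are not given: they have to be found in the camera images.
- cap: Loose orange bayonet cap, 0.07 to 0.12 kg, standing on its plug on the table. Origin: centre of the plug's underside, z up. Plug: radius 20 mm, 16 mm high. Two steel lugs at its foot, on +x and -x, reach to radius 27 mm, 5 mm high, 8 mm wide. Round flange of radius 36 mm at height 16 to 22 mm, the grip bar on top. Same after a half turn.
- cap_bar (a point): Centre of the cap's orange grip bar, 37 mm above the cap's origin. The bar lies along the cap's x, in line with the lugs: 56 mm long, 14 mm thick (y), 30 mm high, standing on the flange; grip it across its thickness. White lines on the flange prolong it.
- pot_rim (a point): Centre of the blue filter pot's mouth, level with its flat black rim (radius 46 mm), 66 mm above the table. The pot is fixed, on a 96 mm square plate, brass ports along y. x points at one slot, the other is at -x (same after a half turn). Opening: radius 22 mm, at the slots 30 mm; slots 12 mm wide. Home: flange on the rim, the cap's origin 16 mm below this point.
- slot_mark (a point): White mark on the rim at one of the two slots, 41 mm from the centre along the pot's x; its twin is opposite. From here the lugs, under the rim's 6 mm thick ledge, turn only clockwise seen from above. They have 5 mm play in height there: a turned cap that is not pressed down springs up 5 mm.
- half_mark (a point): Yellow mark on the rim, 45 degrees clockwise (seen from above) of the white one, 41 mm from the centre: the half-way or bleed position of the grip bar. Its twin is opposite.
- lock_mark (a point): Red mark on the rim, 90 degrees clockwise of the white one: locked. Its twin is opposite. Sprung balls resist the lugs from about 57 degrees on and click in behind them at the red mark.
- element (a joint): How far the white sprung filter element in the pot is pushed down, in m: 0 at rest, its top then 6 mm below the rim; 0.010 when the cap is home. It pushes up with 4 N at rest and 7 N with the cap home.
- bearing: Bystander, not to be disturbed: ball bearing lying flat, 42 mm across, 12 mm high. Origin: centre of its underside.
- tape_roll: Bystander, not to be disturbed: roll of black insulating tape lying flat, 55 mm across, 19 mm high. Origin: centre of its underside.
- tape_measure: Bystander, not to be disturbed: yellow tape measure, standing, 32x82x65 mm. Origin: middle of its underside.
Not all that is in view belongs to the job. Of the things that look like the cap, take the one that is farthest to the robot's left at the start.

How it is judged:
On the way:
1. the cap is pressed fully home on the pot, its lugs in the slots, not yet turned (z of cap in the frame of pot_rim between -0.02 and -0.0135 m and horizontal distance between cap and pot_rim below 0.005 m and angle between the z axis of cap and the z axis of pot_rim, either way round below 0.12 rad and angle between the x axis of cap and the x axis of pot_rim, either way round below 0.2 rad), for 0.2 s.
At the end, for the whole second after the job is handed in: The gripper's fingers hold the cap (more than 3 N of contact) at rest; it is pressed down to within 2.5 mm of the rim, centred within 5 mm and level within 0.12 rad; and it is turned 0.785 rad (45 degrees) clockwise from the slots, give or take 0.2 rad, not locked (z of cap in the frame of pot_rim between -0.02 and -0.0135 m and horizontal distance between cap and pot_rim below 0.005 m and angle between the z axis of cap and the z axis of pot_rim, either way round below 0.12 rad and angle between the x axis of cap and the x axis of pot_rim, either way round between 0.585 and 0.985 rad and contact force between the fingers and cap above 3 N and linear speed of cap below 0.02 m/s and angular speed of cap below 0.15 rad/s); the arm keeps its last pose, push and grip.
It fails at once if the cap is turned on into the lock (angle between the x axis of cap and the x axis of pot_rim, either way round above 1.1 rad and z of cap in the frame of pot_rim below -0.0095 m and horizontal distance between cap and pot_rim below 0.01 m).
It fails at once if a bystander is moved by more than 25 mm (distance of any of bearing, tape_roll, tape_measure from where it was at the start of the episode above 0.025 m).
It also fails if it takes over 45 s, if anything falls off the work surface, if the arm or the gripper's body presses on something with over 40 N, if the wrist force passes 120 N, or if a joint passes its speed limit or range.

## Robot

A 6-joint arm with a two-finger parallel gripper is mounted at the origin on the work surface; the furniture and walls round the work are solid. World frame = base frame: x ahead of the robot, y to its left, z up, the work surface at z = 0. Lengths are in m, angles in rad, forces in N, time in s.
With the tool pointing down it reaches from about 0.275 to 0.725 m from the base axis. Payload 5.6 kg.
Tool frame: the origin (TCP) lies on the mounting face of the last link; the fingertips stand 173 mm ahead of it and the grasp point (between the pads) lies 155 mm ahead of it; z points along the fingers, y is the line along which they close (so a half turn about z gives the same grasp; the last joint's range is limited). The gripper opens to 85 mm and grips with 20 to 120 N. Pads are 22 mm wide; open, the fingers measure 114 mm over their backs; the gripper's body (76 mm by 85 mm) begins 54 mm behind the grasp point. The pads swing forward as they close: fully open they stand 13 mm farther back than shut.
Start: joints at [1.536, 0.255, 0.108, 0, -1.424, -0.285], TCP at [0.173, 0.522, 0.405] pointing down, gripper open.
Joint ranges: [-2.95, 2.95], [-1.21, 1.97], [-1.09, 1.5], [-2.87, 1.71], [-2.94, -0.07], [-3.05, 3.05]. Speed limits (rad/s): [2.57, 2.57, 3.14, 3.14, 3.14, 3.14].

## Interface

Orientations are given as a 3x3 rotation matrix whose columns are the frame's x, y, z axes.
In Python, from bench import * gives the robot as it stands. The module is installed in compiled form; this text tells all that it offers.
- The arm moves only by the tool send_rows, never from a script. Its argument "targets" is a list of rows, each an object of numbers: "dx", "dy", "dz": the shift along the tool's x, y, z scaled (see below); "rx", "ry", "rz": the turn, a rotation vector about the tool's x, y, z scaled (see below). A call has 1 to 12 rows; each row shifts and turns the commanded pose from where the row before left it, along the tool's axes as they then stand; what a row does not reach is not made up. The controller multiplies each number of a shift by 1000 mm and each number of a turn by 90 degrees. A row lasts 1/8 s, in which the tool goes at most 62.5 mm and 10.7 degrees, less where a joint would pass 70% of its speed; a pose out of reach is approached as far as the arm can. A call with a number of a shift or a turn outside -1 to 1 is refused whole. A call with a gripper value outside its range is refused whole. "claw" is the closure, from 0 (fully open) to 1 (shut), set as the call begins (left out, the last holds). The fingers move at their own pace and stop on an object; "squeeze" is the grip in N (left out, the last holds). Time passes only in rows, so rows that do not move let the fingers close. It gives the time, the measured TCP pose, the force, the opening and the grip force at its end, in the units of the state.
- sense(): the state, without advancing time (a new reading comes with each control period).
- get_image(name): name is "side" or "top"; returns a dict with "frame" (384x512x3 uint8, red, green, blue), "z_map" (384x512 float32, m along the optical axis (not along the pixel's ray), 0 where there is no reading), "vertical_fov" (degrees; the focal length in pixels is half the picture's height over the tangent of half this angle, whatever the lens; pixels are square), "cx", "cy" (the principal point, pixels), "R" (3x3) and "t" (3): a world point X has camera coordinates R X + t. Camera axes: x right, y down, z forward; pixel columns grow to the right and rows downward; lengths in m; the calibration is good to about 2 mm. A picture is of the moment at which its call begins.
- job_done(): hands the job in; it is judged then, once.
The state is a dict: "clock": time; "joints": joint angles; "qvel": joint speeds; "tau": joint torques, N m; "tool_pos": TCP position; "ee_rot": TCP orientation; "force": force on the tool from outside, world axes, zero at the start; "torque": the same for the moment, N m; "gripper_width": opening from 0.0 (shut) to 1.0 (fully open); "gripper_force": force on a finger pad.
Only numpy, scipy, OpenCV 4.12 (cv2) and the standard library are available. Lean on these libraries where they do the work, as an engineer would, in place of code of your own. Each camera call takes 0.05 s, during which the arm holds its last target. There are 200 camera calls.

## Working session

There is one attempt and no reset: what is moved stays moved. The work goes in short steps, Python scripts to look and compute and a tool call to move; the robot and the scene stay as the last step left them, time stands still between calls to the robot, and variables do not carry over. Pictures are saved under pics/ and viewed, at most 10 in all, crops included, and the job is handed in when it is done.

Besides the shell and the picture viewer there is one more tool, called after "Request:" by a JSON object that holds its "method" and its "body", one argument or row to a line. send_rows: Moves the arm, as the interface text tells. Its arguments: {"type":"object","properties":{"targets":{"type":"array","items":{"type":"object","properties":{"dx":{"type":"number"},"dy":{"type":"number"},"dz":{"type":"number"},"rx":{"type":"number"},"ry":{"type":"number"},"rz":{"type":"number"}}}},"claw":{"type":"number"},"squeeze":{"type":"number"}},"required":["targets"]}

```bash
mkdir -p pics
cat > h.py <<'E'
from bench import *
import numpy as np, cv2
def cam(n):
    d=get_image(n); f=d["frame"].shape[0]/2/np.tan(np.radians(d["vertical_fov"])/2)
    return d,f
def pt(d,f,u,v,z=None):
    # world point; z: intersect plane z, else depth
    R=np.array(d["R"]);t=np.array(d["t"])
    r=np.array([(u-d["cx"])/f,(v-d["cy"])/f,1.])
    o=-R.T@t; w=R.T@r
    s=(z-o[2])/w[2] if z is not None else d["z_map"][int(round(v)),int(round(u))]
    return o+s*w
E
python3 - <<'E'
from h import *
ims=[]
for n in("top","side"):
    d,f=cam(n); np.save(n+".npy",d,allow_pickle=True); cv2.imwrite(f"pics/{n}0.png",cv2.resize(d["frame"][:,:,::-1],(800,600),interpolation=cv2.INTER_CUBIC))
    print(n,f,d["cx"],d["cy"],-np.array(d["R"]).T@d["t"],np.round(d["R"],2).tolist())
s=sense();print(s)
E
```

```text
top 408.0128742151499 252.57506788351782 192.22784074486847 [ 0.4184953  -0.06774977  1.03401432] [[-0.0, -1.0, 0.01], [-0.99, 0.0, -0.13], [0.13, -0.01, -0.99]]
side 388.21912873607704 261.18040597350836 190.3842909498585 [ 0.48282274 -0.99345268  0.6855504 ] [[1.0, -0.08, -0.02], [-0.06, -0.55, -0.83], [0.06, 0.83, -0.55]]
{'clock': 0.1, 'joints': array([ 1.53561812e+00,  2.55682818e-01,  1.07169106e-01, -3.78394132e-04,
       -1.42393654e+00, -2.84594005e-01]), 'qvel': array([-9.25985770e-04, -1.69178312e-03,  3.97246379e-03,  5.01479697e-04,
       -1.10716812e-03,  9.63214118e-05]), 'tau': array([-2.48536744e-03, -3.87605917e+01,  2.38472199e+01,  5.37800878e+00,
       -3.88846442e-03,  1.21906751e-06]), 'tool_pos': array([0.17279553, 0.52200107, 0.40390924]), 'ee_rot': array([[ 9.49289567e-01, -3.14402816e-01, -4.32259105e-04],
       [-3.14403095e-01, -9.49288157e-01, -1.63972790e-03],
       [ 1.05196620e-04,  1.69248019e-03, -9.99998562e-01]]), 'force': array([-0.8852581 , -0.01578765, -0.01620842]), 'torque': array([ 0.00555864, -0.04536059,  0.03938218]), 'gripper_force': 0.0, 'gripper_width': 1.000152260870356}
```

View pics/top0.png

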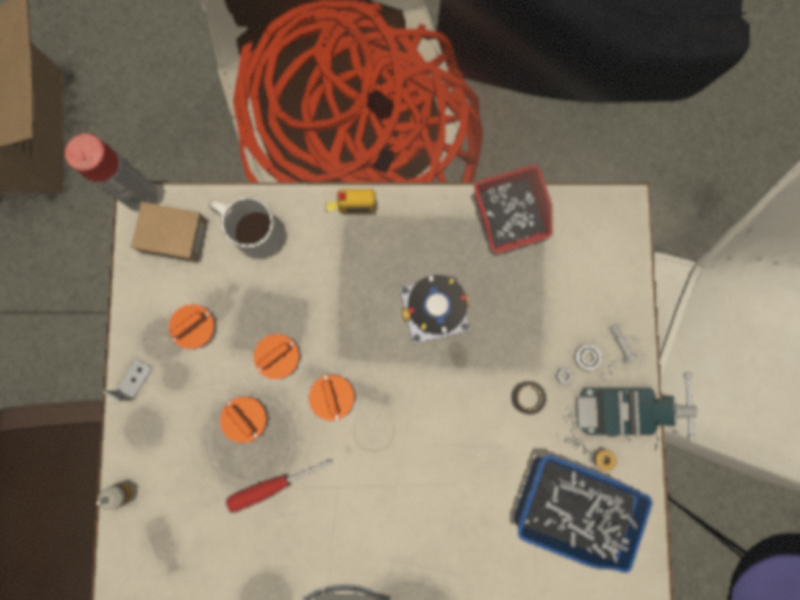

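View pics/side0.png

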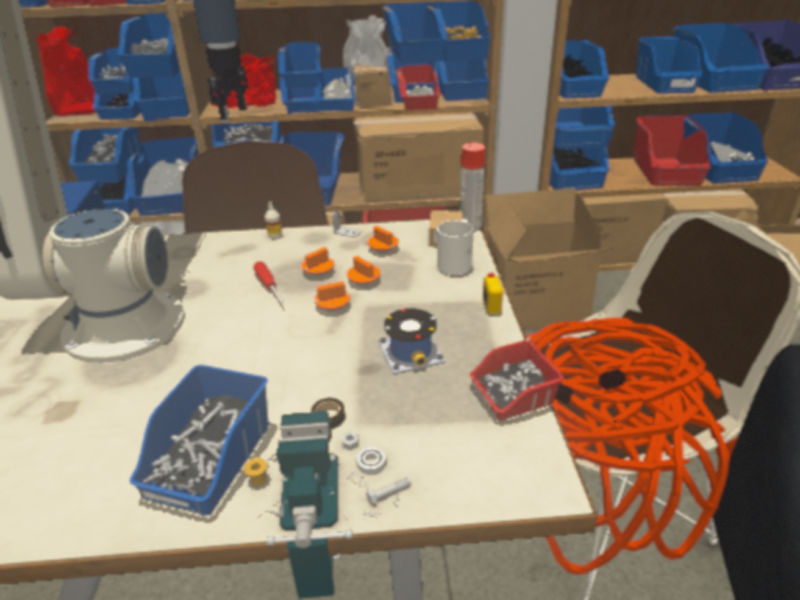

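The four orange caps are at about (192,326), (277,356), (331,397) and (243,419) in the top picture. Left is +y, so the target is the one at (192,326). The pot is at (437,305).

Run:
```python
from h import *
d=np.load("top.npy",allow_pickle=True).item(); f=408.01287
a=d["frame"][180:240,90:160,::-1]; b=d["frame"][160:230,240:320,::-1]
A=cv2.resize(a,None,fx=8,fy=8,interpolation=cv2.INTER_CUBIC)[:,:400]
a=d["frame"][184:234,98:148,::-1];b=d["frame"][168:222,252:306,::-1]
cv2.imwrite("pics/crop.png",np.hstack([cv2.resize(a,(400,400),interpolation=cv2.INTER_CUBIC),cv2.resize(b,(400,400),interpolation=cv2.INTER_CUBIC)]))
for u,v in((192,326),(277,356),(331,397),(243,419)):
    print(pt(d,f,u*.64,v*.64),pt(d,f,u*.64,v*.64,.052))
h=cv2.cvtColor(d["frame"],cv2.COLOR_RGB2HSV)
m=((h[...,0]>5)&(h[...,0]<20)&(h[...,1]>150)&(h[...,2]>100)).astype(np.uint8);m[:180]=0
n,l,s,c=cv2.connectedComponentsWithStats(m)
for i in range(1,n):
    if s[i,4]>200: print(s[i],c[i],pt(d,f,*c[i],z=.026))
# height map stats of pot & cap
for name,(u,v) in {"cap":(123,209),"pot":(280,195)}.items():
    P=np.array([pt(d,f,x,y) for y in range(v-30,v+30) for x in range(u-30,u+30)])
    lo,hi=(.06,.075) if name=="pot" else (.015,.028)
    k=(P[:,2]>lo)&(P[:,2]<hi); Q=P[k]; c=np.median(Q[:,:2],0); 
    k2=np.hypot(*(Q[:,:2]-c).T)<.06; Q=Q[k2]
    print(name,len(Q),Q.mean(0),cv2.minEnclosingCircle(Q[:,:2].astype(np.float32)),np.median(Q[:,2]))
    if name=="cap":
        B=P[(P[:,2]>.042)&(P[:,2]<.06)]
        print("bar",len(B),B.mean(0),cv2.minAreaRect(B[:,:2].astype(np.float32)*1000))
```

```text
[0.51202121 0.23917188 0.03983601] [0.5108769  0.23541663 0.052     ]
[0.46454851 0.1033264  0.05329554] [0.46460935 0.10355239 0.052     ]
[0.40221075 0.02048816 0.04739763] [0.40228671 0.02007655 0.052     ]
[0.3691869  0.15458327 0.04372089] [0.36959913 0.15272451 0.052     ]
[109 195  28  28 582] [122.19587629 208.7766323 ] [0.51298501 0.24511583 0.026     ]
[163 214  28  28 596] [176.38926174 227.77684564] [0.46598769 0.1102788  0.026     ]
[198 241  28  27 594] [211.74747475 253.93097643] [0.40221767 0.02263173 0.026     ]
[141 255  29  28 626] [155.32747604 268.24920128] [0.3680924  0.15902163 0.026     ]
cap 476 [0.51257065 0.2445457  0.02203438] ((0.5137386918067932, 0.24740037322044373), 0.03599737957119942) 0.021928572946077307
bar 147 [0.51311105 0.24573029 0.05055489] ((513.9664916992188, 246.1732177734375), (14.39931869506836, 53.49651336669922), 38.2573127746582)
pot 924 [ 0.54312703 -0.14132124  0.06522848] ((0.5437744855880737, -0.14143319427967072), 0.04620305448770523) 0.06541275894563603
```

View pics/crop.png

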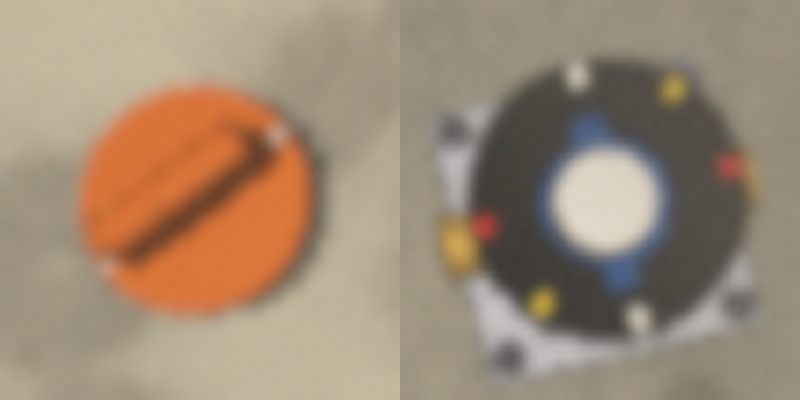

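The left crop shows the cap with its white lines at crop (278,137) and (108,266). The right crop shows the pot with white marks at (577,76) and (638,319), yellow at (673,90) and (542,303), and red at (730,167) and (486,227).

Run:
```python
from h import *
d=np.load("top.npy",allow_pickle=True).item(); f=408.01287
def show(n,pts,s,ox,oy,z):
    W=[pt(d,f,(x+.5)*s-.5+ox,(y+.5)*s-.5+oy,z)[:2] for x,y in pts]
    v=W[0]-W[1]; print(n,(W[0]+W[1])/2,"len",np.hypot(*v),"ang",np.degrees(np.arctan2(v[1],v[0])))
show("cap",[(278,137),(108,266)],1/8,98,184,.022)
for n,p in {"white":[(177,76),(238,319)],"yellow":[(273,90),(142,303)],"red":[(330,167),(86,227)]}.items(): show(n,p,54/400,252,168,.066)
# bystanders/other objects high near path; side-view check of positions
e=np.load("side.npy",allow_pickle=True).item(); g=388.21913
h=cv2.cvtColor(e["frame"],cv2.COLOR_RGB2HSV)
m=((h[...,0]>3)&(h[...,0]<20)&(h[...,1]>140)&(h[...,2]>80)).astype(np.uint8)
P=np.array([pt(e,g,x,y) for y in range(140,166) for x in range(230,260) if m[y,x]])
for lo,hi in((.015,.03),(.045,.06)):
    B=P[(P[:,2]>lo)&(P[:,2]<hi)]; print("side cap",len(B),B.mean(0),cv2.minEnclosingCircle(B[:,:2].astype(np.float32)))
    print(cv2.minAreaRect(B[:,:2].astype(np.float32)*1000))
P=np.array([pt(e,g,x,y) for y in range(190,222) for x in range(240,285)])
B=P[(P[:,2]>.06)&(P[:,2]<.072)]; print("side pot",len(B),B.mean(0),cv2.minEnclosingCircle(B[:,:2].astype(np.float32)))
s=sense();R=s["ee_rot"];print(np.degrees(np.arctan2(R[1,1],R[0,1])))
```

```text
cap [0.51348493 0.24754482] len 0.06484284807690933 ang -51.769307305312836
white [ 0.54412835 -0.14148419] len 0.08142170519926091 ang 13.424714750966956
yellow [ 0.5444153  -0.14164437] len 0.081691511164402 ang -31.83414167217882
red [ 0.54409742 -0.14176556] len 0.0814867196832307 ang -76.13713854942016
side cap 110 [0.51084826 0.23357747 0.02303108] ((0.5121874213218689, 0.24494527280330658), 0.036145251244306564)
((513.6458740234375, 238.73260498046875), (60.454811096191406, 66.30721282958984), 78.14395904541016)
side cap 36 [0.51294226 0.23199695 0.05023009] ((0.48392540216445923, 0.18926584720611572), 0.074976846575737)
((501.114013671875, 184.6278076171875), (149.75331115722656, 42.21914291381836), 74.8994369506836)
side pot 535 [ 0.54525923 -0.14664553  0.06558077] ((0.5467746257781982, -0.14390969276428223), 0.04858085885643959)
-108.32479326682207
```

```bash
cat >> h.py <<'E'
from scipy.spatial.transform import Rotation as Ro
def plan(pos,yaw):
    """turn first (tool vertical, tool y at yaw deg), then shift in the turned axes"""
    s=sense(); a=np.radians(yaw); y=np.array([np.cos(a),np.sin(a),0]); z=np.array([0,0,-1.]); T=np.c_[np.cross(y,z),y,z]
    r=Ro.from_matrix(s["ee_rot"].T@T).as_rotvec()/(np.pi/2)
    q=T.T@(np.array(pos)-s["tool_pos"])
    print("clock",s["clock"],"turn",r.round(4),"shift",q.round(4),"F",s["force"].round(1),"w",s["gripper_width"],"gf",s["gripper_force"])
E
python3 -c "
from h import *
plan((.5137,.2468,.30),-141.8)"
```

```text
clock 0.1 turn [ 0.001  -0.0004  0.3719] shift [ 0.4271 -0.0977  0.1039] F [-0.9 -0.  -0. ] w 1.000152260870356 gf 0.0
```

Request:
{"method": "send_rows", "body": {
  "targets": [
    {"rz": 0.093,"rx": 0.001},
    {"rz": 0.093},
    {"rz": 0.093},
    {"rz": 0.093},
    {"dx": 0.0534,"dy": -0.0122,"dz": 0.013},
    {"dx": 0.0534,"dy": -0.0122,"dz": 0.013},
    {"dx": 0.0534,"dy": -0.0122,"dz": 0.013},
    {"dx": 0.0534,"dy": -0.0122,"dz": 0.013},
    {"dx": 0.0534,"dy": -0.0122,"dz": 0.013},
    {"dx": 0.0534,"dy": -0.0122,"dz": 0.013},
    {"dx": 0.0534,"dy": -0.0122,"dz": 0.013},
    {"dx": 0.0534,"dy": -0.0122,"dz": 0.013}
  ],
  "claw": 0
}}

```text
invalid input at $.targets[0]: expected keys dx, dy, dz, rx, ry, rz
```

Request:
{"method": "send_rows", "body": {
  "targets": [
    {"dz": 0},
    {"dz": 0},
    {"dz": 0}
  ]
}}

```text
invalid input at $.targets[0]: expected keys dx, dy, dz, rx, ry, rz
```

```bash
python3 -c "
from h import *
plan((.5137,.2468,.197),-141.8)
print(sense()['tool_pos'],sense()['joints'])"
```

```text
clock 0.1 turn [ 0.001  -0.0004  0.3719] shift [ 0.4271 -0.0977  0.2069] F [-0.9 -0.  -0. ] w 1.000152260870356 gf 0.0
[0.17279553 0.52200107 0.40390924] [ 1.53561812e+00  2.55682818e-01  1.07169106e-01 -3.78394132e-04
 -1.42393654e+00 -2.84594005e-01]
```

All keys are needed.

Request:
{"method": "send_rows", "body": {
  "targets": [
    {"dx": 0,"dy": 0,"dz": 0,"rx": 0.001,"ry": 0,"rz": 0.093},
    {"dx": 0,"dy": 0,"dz": 0,"rx": 0,"ry": 0,"rz": 0.093},
    {"dx": 0,"dy": 0,"dz": 0,"rx": 0,"ry": 0,"rz": 0.093},
    {"dx": 0,"dy": 0,"dz": 0,"rx": 0,"ry": 0,"rz": 0.093},
    {"dx": 0.0534,"dy": -0.0122,"dz": 0.013,"rx": 0,"ry": 0,"rz": 0},
    {"dx": 0.0534,"dy": -0.0122,"dz": 0.013,"rx": 0,"ry": 0,"rz": 0},
    {"dx": 0.0534,"dy": -0.0122,"dz": 0.013,"rx": 0,"ry": 0,"rz": 0},
    {"dx": 0.0534,"dy": -0.0122,"dz": 0.013,"rx": 0,"ry": 0,"rz": 0},
    {"dx": 0.0534,"dy": -0.0122,"dz": 0.013,"rx": 0,"ry": 0,"rz": 0},
    {"dx": 0.0534,"dy": -0.0122,"dz": 0.013,"rx": 0,"ry": 0,"rz": 0},
    {"dx": 0.0534,"dy": -0.0122,"dz": 0.013,"rx": 0,"ry": 0,"rz": 0},
    {"dx": 0.0534,"dy": -0.0122,"dz": 0.013,"rx": 0,"ry": 0,"rz": 0}
  ],
  "claw": 0
}}

```text
clock: 1.6
tool_pos: [0.5149, 0.2455, 0.2997]
ee_rot: [[0.618, -0.786, 0.0], [-0.786, -0.618, 0.001], [-0.001, -0.001, -1.0]]
force: [0.6, 0.8, 0.6]
gripper_width: 0.998
gripper_force: 0.0
```

Request:
{"method": "send_rows", "body": {
  "targets": [
    {"dx": 0,"dy": 0,"dz": 0,"rx": 0,"ry": 0,"rz": 0},
    {"dx": 0,"dy": 0,"dz": 0,"rx": 0,"ry": 0,"rz": 0}
  ]
}}

```text
clock: 1.85
tool_pos: [0.5138, 0.2468, 0.3001]
ee_rot: [[0.618, -0.786, -0.0], [-0.786, -0.618, 0.001], [-0.001, -0.001, -1.0]]
force: [-0.3, 0.6, 0.7]
gripper_width: 1.001
gripper_force: 0.0
```

```bash
python3 -c "
from h import *
plan((.5137,.2468,.197),-141.8)
print(sense()['tool_pos'],sense()['joints'])"
```

```text
clock 1.85 turn [-0.0003  0.0006 -0.0005] shift [-1.000e-04  0.000e+00  1.031e-01] F [-0.3  0.6  0.7] w 1.00102112385715 gf 0.0
[0.51376285 0.2467669  0.30010258] [ 7.21790684e-01  3.46022319e-01 -3.51351273e-02 -9.74024000e-04
 -1.18906420e+00 -5.55304671e-02]
```

Request:
{"method": "send_rows", "body": {
  "targets": [
    {"dx": 0,"dy": 0,"dz": 0.03,"rx": 0,"ry": 0,"rz": 0},
    {"dx": 0,"dy": 0,"dz": 0.03,"rx": 0,"ry": 0,"rz": 0},
    {"dx": 0,"dy": 0,"dz": 0.025,"rx": 0,"ry": 0,"rz": 0},
    {"dx": 0,"dy": 0,"dz": 0.012,"rx": 0,"ry": 0,"rz": 0},
    {"dx": 0,"dy": 0,"dz": 0.006,"rx": 0,"ry": 0,"rz": 0},
    {"dx": 0,"dy": 0,"dz": 0,"rx": 0,"ry": 0,"rz": 0}
  ]
}}

```text
clock: 2.6
tool_pos: [0.5139, 0.2475, 0.198]
ee_rot: [[0.619, -0.785, 0.001], [-0.785, -0.619, 0.002], [-0.001, -0.002, -1.0]]
force: [0.3, 0.3, 0.9]
gripper_width: 0.999
gripper_force: 0.0
```

Request:
{"method": "send_rows", "body": {
  "targets": [
    {"dx": 0,"dy": 0,"dz": 0,"rx": 0,"ry": 0,"rz": 0},
    {"dx": 0,"dy": 0,"dz": 0,"rx": 0,"ry": 0,"rz": 0},
    {"dx": 0,"dy": 0,"dz": 0,"rx": 0,"ry": 0,"rz": 0},
    {"dx": 0,"dy": 0,"dz": 0,"rx": 0,"ry": 0,"rz": 0},
    {"dx": 0,"dy": 0,"dz": 0,"rx": 0,"ry": 0,"rz": 0},
    {"dx": 0,"dy": 0,"dz": 0,"rx": 0,"ry": 0,"rz": 0},
    {"dx": 0,"dy": 0,"dz": 0,"rx": 0,"ry": 0,"rz": 0},
    {"dx": 0,"dy": 0,"dz": 0,"rx": 0,"ry": 0,"rz": 0}
  ],
  "claw": 1,
  "squeeze": 60
}}

```text
clock: 3.6
tool_pos: [0.514, 0.2471, 0.1977]
ee_rot: [[0.618, -0.786, 0.001], [-0.786, -0.618, 0.002], [-0.001, -0.002, -1.0]]
force: [0.0, -0.3, 2.2]
gripper_width: 0.153
gripper_force: 58.6
```

Request:
{"method": "send_rows", "body": {
  "targets": [
    {"dx": 0,"dy": 0,"dz": -0.03,"rx": 0,"ry": 0,"rz": 0},
    {"dx": 0,"dy": 0,"dz": -0.045,"rx": 0,"ry": 0,"rz": 0},
    {"dx": 0,"dy": 0,"dz": -0.045,"rx": 0,"ry": 0,"rz": 0},
    {"dx": 0,"dy": 0,"dz": 0,"rx": 0,"ry": 0,"rz": 0},
    {"dx": 0,"dy": 0,"dz": 0,"rx": 0,"ry": 0,"rz": 0}
  ]
}}

```text
clock: 4.22
tool_pos: [0.5134, 0.2467, 0.3165]
ee_rot: [[0.618, -0.786, -0.001], [-0.786, -0.618, 0.001], [-0.002, 0.0, -1.0]]
force: [-0.8, -0.6, -0.6]
gripper_width: 0.153
gripper_force: 58.6
```

```bash
python3 -c "
from h import *
plan((.5442,-.1416,.317),-76.5)
e,g=cam('side');d,f=cam('top')
a=cv2.resize(e['frame'][90:190,200:300,::-1],(400,400),interpolation=cv2.INTER_CUBIC)
b=cv2.resize(d['frame'][150:250,60:160,::-1],(400,400),interpolation=cv2.INTER_CUBIC)
cv2.imwrite('pics/g1.png',np.hstack([a,b]))"
```

```text
clock 4.225 turn [-4.000e-04  1.000e-03 -7.258e-01] shift [-0.0607  0.3848 -0.0005] F [-0.8 -0.6 -0.6] w 0.15322631055830088 gf 58.61678123474121
```

View pics/g1.png

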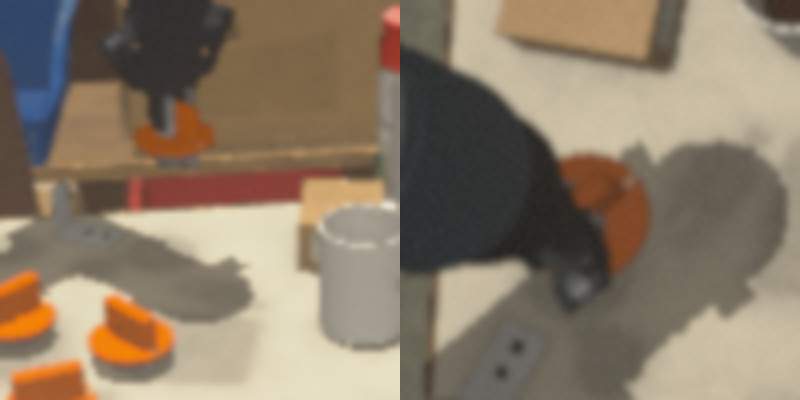

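The cap is held level, with the bar between the pads: side crop about (172,130), top crop about (605,215). The opening is 13 mm. Next I turn and carry it over the pot.

Request:
{"method": "send_rows", "body": {
  "targets": [
    {"dx": 0,"dy": 0,"dz": 0,"rx": 0,"ry": 0.001,"rz": -0.1037},
    {"dx": 0,"dy": 0,"dz": 0,"rx": 0,"ry": 0,"rz": -0.1037},
    {"dx": 0,"dy": 0,"dz": 0,"rx": 0,"ry": 0,"rz": -0.1037},
    {"dx": 0,"dy": 0,"dz": 0,"rx": 0,"ry": 0,"rz": -0.1037},
    {"dx": 0,"dy": 0,"dz": 0,"rx": 0,"ry": 0,"rz": -0.1037},
    {"dx": 0,"dy": 0,"dz": 0,"rx": 0,"ry": 0,"rz": -0.1037},
    {"dx": 0,"dy": 0,"dz": 0,"rx": 0,"ry": 0,"rz": -0.1037}
  ]
}}

```text
clock: 5.2
tool_pos: [0.5136, 0.2467, 0.316]
ee_rot: [[0.971, 0.239, -0.001], [0.239, -0.971, -0.001], [-0.001, 0.001, -1.0]]
force: [0.8, 1.1, -1.4]
gripper_width: 0.147
gripper_force: 58.6
```

Request:
{"method": "send_rows", "body": {
  "targets": [
    {"dx": -0.004,"dy": 0.025,"dz": 0,"rx": 0,"ry": 0,"rz": 0},
    {"dx": -0.008,"dy": 0.05,"dz": 0,"rx": 0,"ry": 0,"rz": 0},
    {"dx": -0.008,"dy": 0.05,"dz": 0,"rx": 0,"ry": 0,"rz": 0},
    {"dx": -0.008,"dy": 0.05,"dz": 0,"rx": 0,"ry": 0,"rz": 0},
    {"dx": -0.008,"dy": 0.05,"dz": 0,"rx": 0,"ry": 0,"rz": 0},
    {"dx": -0.008,"dy": 0.05,"dz": 0,"rx": 0,"ry": 0,"rz": 0},
    {"dx": -0.008,"dy": 0.05,"dz": 0,"rx": 0,"ry": 0,"rz": 0},
    {"dx": -0.006,"dy": 0.04,"dz": 0,"rx": 0,"ry": 0,"rz": 0},
    {"dx": -0.0027,"dy": 0.0198,"dz": 0,"rx": 0,"ry": 0,"rz": 0},
    {"dx": 0,"dy": 0,"dz": 0,"rx": 0,"ry": 0,"rz": 0},
    {"dx": 0,"dy": 0,"dz": 0,"rx": 0,"ry": 0,"rz": 0},
    {"dx": 0,"dy": 0,"dz": 0,"rx": 0,"ry": 0,"rz": 0}
  ]
}}

```text
clock: 6.7
tool_pos: [0.5448, -0.1404, 0.3174]
ee_rot: [[0.972, 0.235, 0.002], [0.235, -0.972, 0.0], [0.002, -0.0, -1.0]]
force: [-0.3, 0.0, -1.3]
gripper_width: 0.151
gripper_force: 58.7
```

Run:
```python
from h import *
plan((.5442,-.1416,.272),-76.5)
e,g=cam('side');d,f=cam('top')
for n,c,ff,(u0,v0,w) in(("side",e,g,(222,120,120)),("top",d,f,(230,130,120))):
    P=np.array([pt(c,ff,x,y) for y in range(v0,v0+w) for x in range(u0,u0+w)])
    h=cv2.cvtColor(c["frame"][v0:v0+w,u0:u0+w],cv2.COLOR_RGB2HSV).reshape(-1,3)
    k=(h[:,0]>3)&(h[:,0]<20)&(h[:,1]>140)&(h[:,2]>60)&(abs(P[:,2]-.141)<.005); B=P[k]
    print(n,len(B),np.median(B,0) if len(B) else 0,cv2.minEnclosingCircle(B[:,:2].astype(np.float32)) if len(B) else 0)
a=cv2.resize(e['frame'][130:230,220:320,::-1],(400,400),interpolation=cv2.INTER_CUBIC)
b=cv2.resize(d['frame'][140:240,230:330,::-1],(400,400),interpolation=cv2.INTER_CUBIC)
cv2.imwrite('pics/g2.png',np.hstack([a,b]))
```

```text
clock 6.7 turn [-0.0001 -0.001   0.0013] shift [-0.0009  0.001   0.0454] F [-0.3  0.  -1.3] w 0.15093748283484823 gf 58.70047330856323
side 166 [ 0.54676126 -0.15977721  0.14211105] ((0.544994056224823, -0.14582082629203796), 0.034356262534856796)
top 59 [ 0.5215307  -0.12557528  0.14122154] ((0.5214731693267822, -0.12560108304023743), 0.014866523444652557)
```

View pics/g2.png

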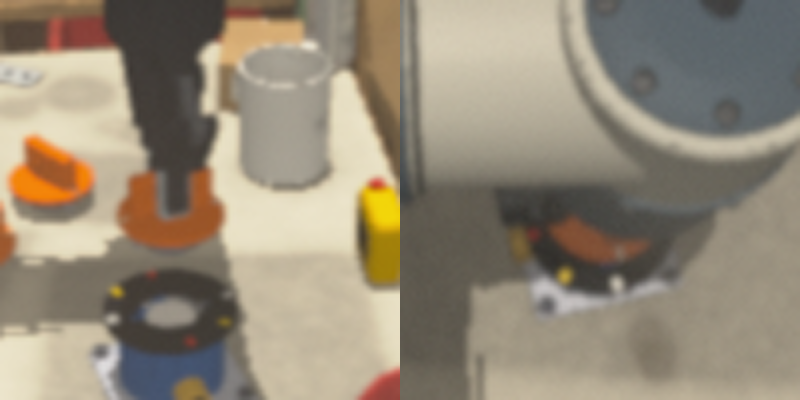

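The side crop shows the flange spanning x 118–224, directly above the pot rim at 104–239. In the top crop the cap's white line at (618,252) points at the white mark at (617,284). I'll check this numerically.

Run:
```python
from h import *
e,g=cam('side');d,f=cam('top')
def pr(c,f,X):
    q=np.array(c["R"])@X+c["t"]; return np.array([f*q[0]/q[2]+c["cx"],f*q[1]/q[2]+c["cy"]])
s=sense();T=s["tool_pos"]
def circ(c,f,o,r):
    P=np.array([pr(c,f,o+r*np.array([np.cos(a),np.sin(a),0])) for a in np.linspace(0,6.283,180)]);return P.min(0),P.max(0)
def crop(p,u,v): return ((p-[u,v]+.5)*4-.5).round(1)
for n,o,r in(("flange top",np.array([T[0],T[1],T[2]-.1975+.022]),.036),("fl bottom",np.array([T[0],T[1],T[2]-.1975+.016]),.036),("rim",np.array([.5442,-.1416,.066]),.046)):
    lo,hi=circ(e,g,o,r);print(n,crop(lo,220,130),crop(hi,220,130))
a=np.radians(13.5)
o=np.array([T[0],T[1],T[2]-.1975+.022]);R=s["ee_rot"]
for k in(.028,.036): print("cap line top",crop(pr(d,f,o-k*R[:,0]),230,140)+[400,0])
print("white",crop(pr(d,f,np.array([.5442,-.1416,.066])-.041*np.array([np.cos(a),np.sin(a),0])),230,140)+[400,0])
# colour-based extents in side picture
h=cv2.cvtColor(e["frame"],cv2.COLOR_RGB2HSV)
m=((h[...,0]>3)&(h[...,0]<20)&(h[...,1]>140)&(h[...,2]>60)); m[:,:247]=0;m[:,280:]=0;m[:170]=0;m[196:]=0
ys,xs=np.where(m);print("orange",crop(np.array([xs.min(),ys.min()]),220,130),crop(np.array([xs.max(),ys.max()]),220,130))
cv2.imwrite('pics/g3.png',np.hstack([cv2.resize(e['frame'][168:222,243:283,::-1],(444,600),interpolation=cv2.INTER_CUBIC)]))
```

```text
flange top [112.7 183.1] [223.1 242.4]
fl bottom [113.1 190.7] [223.2 250.3]
rim [101.7 268.6] [237.2 348.3]
cap line top [621.4 248.1]
cap line top [625.  262.1]
white [616.7 284.4]
orange [121.5 169.5] [217.5 245.5]
```

View pics/g3.png

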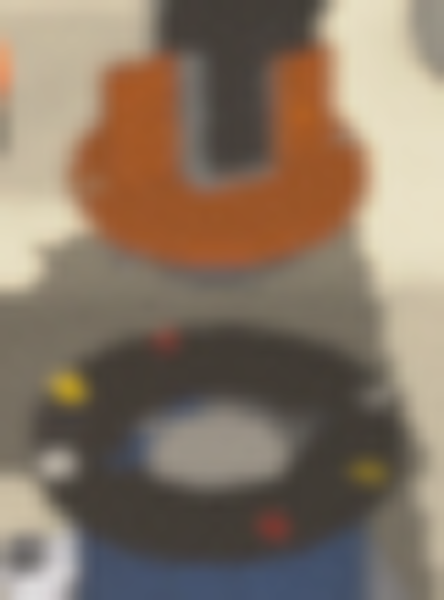

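The side view agrees with the prediction to under 1 mm. In the top view the cap's white line looks about 1 px off, so I'll look closer there.

Run:
```python
from h import *
d,f=cam('top')
b=cv2.resize(d['frame'][186:222,256:304,::-1],(768,576),interpolation=cv2.INTER_CUBIC)
b=cv2.convertScaleAbs(b,alpha=1.6); cv2.imwrite('pics/g4.png',b)
def pr(c,f,X):
    q=np.array(c["R"])@X+c["t"]; return np.array([f*q[0]/q[2]+c["cx"],f*q[1]/q[2]+c["cy"]])
s=sense();T=s["tool_pos"];R=s["ee_rot"]
cr=lambda p:((p-[256,186]+.5)*16-.5).round(0)
o=np.array([T[0],T[1],T[2]-.1975+.022])
print("line",[cr(pr(d,f,o-k*R[:,0])) for k in(.028,.036)])
print("bar top end corners",[cr(pr(d,f,o+[0,0,.03]-.028*R[:,0]+y*R[:,1])) for y in(-.007,.007)])
print("bar foot corners",[cr(pr(d,f,o-.028*R[:,0]+y*R[:,1])) for y in(-.007,.007)])
P=np.array([cr(pr(d,f,o+.036*np.array([np.cos(a),np.sin(a),0]))) for a in np.linspace(0,6.28,200)]);print("flange",P.min(0),P.max(0))
for n,g in(("white",193.5),("yellow",148.5),("red",103.5)):
    a=np.radians(g);print(n,cr(pr(d,f,np.array([.5442+.041*np.cos(a),-.1416+.041*np.sin(a),.066]))))
```

```text
line [array([472., 258.]), array([486., 314.])]
bar top end corners [array([441., 245.]), array([543., 221.])]
bar foot corners [array([423., 270.]), array([521., 246.])]
flange [ 162. -195.] [683. 321.]
white [452. 403.]
yellow [244. 370.]
red [119. 201.]
```

View pics/g4.png

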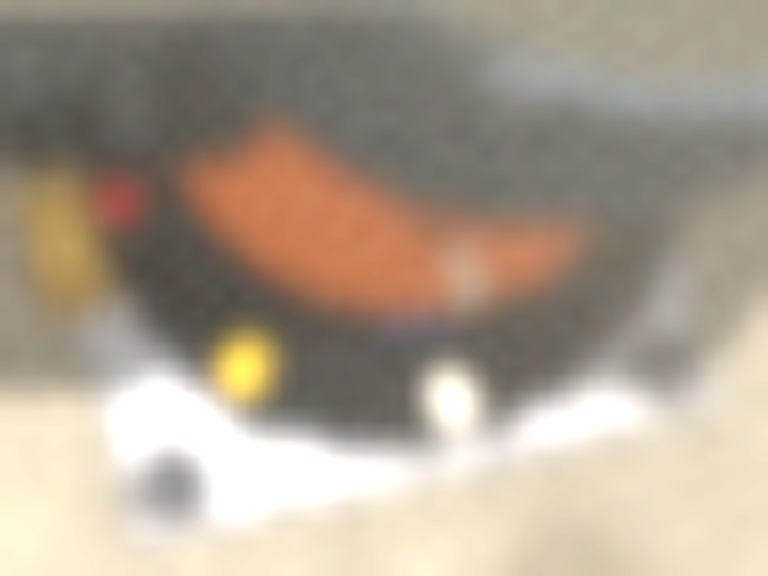

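The cap's white line runs from (462,250) to (478,300), about 1 mm from the prediction. The marks match: white (452,402), yellow (246,366), red (120,203). I'll apply half of that offset, then descend.

```bash
python3 -c "
from h import *
plan((.5438,-.1421,.270),-76.5)"
```

```text
clock 6.95 turn [ 0.0001 -0.0012  0.0007] shift [-0.0013  0.0008  0.0475] F [ 0.   1.2 -0.6] w 0.1555666930421629 gf 58.69996190071106
```

Request:
{"method": "send_rows", "body": {
  "targets": [
    {"dx": -0.0013,"dy": 0.0008,"dz": 0.012,"rx": 0,"ry": -0.001,"rz": 0.0007},
    {"dx": 0,"dy": 0,"dz": 0.015,"rx": 0,"ry": 0,"rz": 0},
    {"dx": 0,"dy": 0,"dz": 0.012,"rx": 0,"ry": 0,"rz": 0},
    {"dx": 0,"dy": 0,"dz": 0.008,"rx": 0,"ry": 0,"rz": 0},
    {"dx": 0,"dy": 0,"dz": 0,"rx": 0,"ry": 0,"rz": 0},
    {"dx": 0,"dy": 0,"dz": 0,"rx": 0,"ry": 0,"rz": 0}
  ]
}}

```text
clock: 7.7
tool_pos: [0.544, -0.1426, 0.2708]
ee_rot: [[0.972, 0.233, 0.001], [0.233, -0.972, -0.0], [0.001, 0.001, -1.0]]
force: [0.8, -0.3, -0.8]
gripper_width: 0.151
gripper_force: 58.7
```

Request:
{"method": "send_rows", "body": {
  "targets": [
    {"dx": 0,"dy": 0,"dz": 0.003,"rx": 0,"ry": 0,"rz": 0},
    {"dx": 0,"dy": 0,"dz": 0.003,"rx": 0,"ry": 0,"rz": 0},
    {"dx": 0,"dy": 0,"dz": 0.002,"rx": 0,"ry": 0,"rz": 0},
    {"dx": 0,"dy": 0,"dz": 0,"rx": 0,"ry": 0,"rz": 0}
  ]
}}

```text
clock: 8.2
tool_pos: [0.5437, -0.1426, 0.2622]
ee_rot: [[0.973, 0.233, -0.0], [0.233, -0.973, -0.0], [-0.0, 0.0, -1.0]]
force: [0.8, 0.2, -0.8]
gripper_width: 0.157
gripper_force: 58.7
```

```bash
python3 -c "
from h import *
plan((.5438,-.1421,.2475),-76.5);print(sense()['torque'])"
```

```text
clock 8.2 turn [ 0.      0.0002 -0.0004] shift [ 0.0002 -0.0004  0.0147] F [ 0.8  0.2 -0.8] w 0.15653232970103242 gf 58.69117498397827
[ 0.00598245 -0.0244304   0.01402378]
```

No contact yet at 1 mm below rim level, so the cap seems to be entering. I'll continue in small steps.

Request:
{"method": "send_rows", "body": {
  "targets": [
    {"dx": 0,"dy": 0,"dz": 0.002,"rx": 0,"ry": 0,"rz": 0},
    {"dx": 0,"dy": 0,"dz": 0.002,"rx": 0,"ry": 0,"rz": 0},
    {"dx": 0,"dy": 0,"dz": 0,"rx": 0,"ry": 0,"rz": 0}
  ]
}}

```text
clock: 8.57
tool_pos: [0.5437, -0.1425, 0.2582]
ee_rot: [[0.973, 0.233, -0.0], [0.233, -0.973, -0.0], [-0.0, -0.0, -1.0]]
force: [-0.2, -1.0, -1.0]
gripper_width: 0.155
gripper_force: 58.7
```

Request:
{"method": "send_rows", "body": {
  "targets": [
    {"dx": 0,"dy": 0,"dz": 0.002,"rx": 0,"ry": 0,"rz": 0},
    {"dx": 0,"dy": 0,"dz": 0.002,"rx": 0,"ry": 0,"rz": 0},
    {"dx": 0,"dy": 0,"dz": 0,"rx": 0,"ry": 0,"rz": 0}
  ]
}}

```text
clock: 8.95
tool_pos: [0.5438, -0.1426, 0.2547]
ee_rot: [[0.972, 0.233, 0.001], [0.233, -0.972, -0.0], [0.001, 0.0, -1.0]]
force: [-2.2, 0.2, 3.7]
gripper_width: 0.153
gripper_force: 59.3
```

The plug is in and the element is pushing back with about 4 N. Pressing home.

Request:
{"method": "send_rows", "body": {
  "targets": [
    {"dx": 0,"dy": 0,"dz": 0.002,"rx": 0,"ry": 0,"rz": 0},
    {"dx": 0,"dy": 0,"dz": 0.002,"rx": 0,"ry": 0,"rz": 0},
    {"dx": 0,"dy": 0,"dz": 0.002,"rx": 0,"ry": 0,"rz": 0},
    {"dx": 0,"dy": 0,"dz": 0,"rx": 0,"ry": 0,"rz": 0}
  ]
}}

```text
clock: 9.45
tool_pos: [0.5439, -0.1426, 0.2485]
ee_rot: [[0.972, 0.233, 0.0], [0.233, -0.972, -0.0], [0.0, 0.0, -1.0]]
force: [-2.3, 0.5, 6.2]
gripper_width: 0.151
gripper_force: 59.5
```

Request:
{"method": "send_rows", "body": {
  "targets": [
    {"dx": 0,"dy": 0,"dz": 0.001,"rx": 0,"ry": 0,"rz": 0},
    {"dx": 0,"dy": 0,"dz": 0.0005,"rx": 0,"ry": 0,"rz": 0},
    {"dx": 0,"dy": 0,"dz": 0,"rx": 0,"ry": 0,"rz": 0}
  ]
}}

```text
clock: 9.82
tool_pos: [0.5438, -0.1426, 0.2477]
ee_rot: [[0.972, 0.233, 0.001], [0.233, -0.972, -0.0], [0.001, 0.001, -1.0]]
force: [-2.5, 1.0, 9.0]
gripper_width: 0.149
gripper_force: 60.1
```

Request:
{"method": "send_rows", "body": {
  "targets": [
    {"dx": 0,"dy": 0,"dz": 0.0006,"rx": 0,"ry": 0,"rz": 0},
    {"dx": 0,"dy": 0,"dz": 0,"rx": 0,"ry": 0,"rz": 0},
    {"dx": 0,"dy": 0,"dz": 0,"rx": 0,"ry": 0,"rz": 0},
    {"dx": 0,"dy": 0,"dz": 0,"rx": 0,"ry": 0,"rz": 0}
  ]
}}

```text
clock: 10.32
tool_pos: [0.5438, -0.1426, 0.2477]
ee_rot: [[0.972, 0.233, 0.001], [0.233, -0.972, -0.001], [0.001, 0.001, -1.0]]
force: [-4.1, 2.6, 13.2]
gripper_width: 0.152
gripper_force: 60.7
```

```bash
python3 -c "
from h import *
plan((.5438,-.1421,.2475),-121.5);s=sense();print(s['torque'],s['tool_pos'],s['force'])"
```

```text
clock 10.325 turn [ 3.000e-04 -9.000e-04  4.999e-01] shift [-0.0002 -0.0004  0.0002] F [-4.1  2.6 13.2] w 0.15241948815933215 gf 60.73960304260254
[0.81551527 1.61971836 0.00177133] [ 0.54379307 -0.14258922  0.24768657] [-4.07767764  2.64495206 13.16084206]
```

Home: z stays at 0.2477 while the force rises. Turning clockwise now, in stages.

Request:
{"method": "send_rows", "body": {
  "targets": [
    {"dx": -0.0003,"dy": -0.0003,"dz": 0.0002,"rx": 0,"ry": 0,"rz": 0},
    {"dx": 0,"dy": 0,"dz": 0,"rx": 0,"ry": 0,"rz": 0.04},
    {"dx": 0,"dy": 0,"dz": 0,"rx": 0,"ry": 0,"rz": 0.04},
    {"dx": 0,"dy": 0,"dz": 0,"rx": 0,"ry": 0,"rz": 0.04},
    {"dx": 0,"dy": 0,"dz": 0,"rx": 0,"ry": 0,"rz": 0.04},
    {"dx": 0,"dy": 0,"dz": 0,"rx": 0,"ry": 0,"rz": 0.04},
    {"dx": 0,"dy": 0,"dz": 0,"rx": 0,"ry": 0,"rz": 0}
  ]
}}

```text
clock: 11.2
tool_pos: [0.5438, -0.1428, 0.2477]
ee_rot: [[0.997, -0.079, 0.002], [-0.079, -0.997, -0.002], [0.003, 0.001, -1.0]]
force: [-2.2, -1.1, 10.7]
gripper_width: 0.152
gripper_force: 60.5
```

```bash
python3 -c "
from h import *
plan((.5438,-.1421,.2475),-121.5);s=sense();print(s['torque'],s['tool_pos'],s['force'])"
```

```text
clock 11.2 turn [ 0.0005 -0.0018  0.2995] shift [-0.0004 -0.0006  0.0002] F [-2.2 -1.1 10.7] w 0.15205454034559332 gf 60.45010328292847
[-0.11973951  1.0522145  -0.0529708 ] [ 0.54381987 -0.1427593   0.2477036 ] [-2.18649739 -1.13443086 10.70886728]
```

It turns freely and stays down. I'll finish the turn with slightly more push.

Request:
{"method": "send_rows", "body": {
  "targets": [
    {"dx": 0,"dy": 0,"dz": 0.0003,"rx": 0,"ry": 0,"rz": 0.05},
    {"dx": 0,"dy": 0,"dz": 0,"rx": 0,"ry": 0,"rz": 0.05},
    {"dx": 0,"dy": 0,"dz": 0,"rx": 0,"ry": 0,"rz": 0.05},
    {"dx": 0,"dy": 0,"dz": 0,"rx": 0,"ry": 0,"rz": 0.05},
    {"dx": 0,"dy": 0,"dz": 0,"rx": 0,"ry": 0,"rz": 0.05},
    {"dx": 0,"dy": 0,"dz": 0,"rx": 0,"ry": 0,"rz": 0.05},
    {"dx": 0,"dy": 0,"dz": 0,"rx": 0,"ry": 0,"rz": 0},
    {"dx": 0,"dy": 0,"dz": 0,"rx": 0,"ry": 0,"rz": 0},
    {"dx": 0,"dy": 0,"dz": 0,"rx": 0,"ry": 0,"rz": 0},
    {"dx": 0,"dy": 0,"dz": 0,"rx": 0,"ry": 0,"rz": 0}
  ]
}}

```text
clock: 12.45
tool_pos: [0.544, -0.1428, 0.2477]
ee_rot: [[0.853, -0.523, 0.003], [-0.523, -0.853, -0.002], [0.004, -0.0, -1.0]]
force: [-3.2, -0.9, 11.9]
gripper_width: 0.151
gripper_force: 60.6
```

```bash
python3 -c "
from h import *
plan((.5438,-.1421,.2475),-121.5);s=sense();print(s['torque'],s['tool_pos'],s['force'])
e,g=cam('side');d,f=cam('top')
a=cv2.resize(e['frame'][170:230,230:290,::-1],(400,400),interpolation=cv2.INTER_CUBIC)
b=cv2.resize(d['frame'][160:230,245:315,::-1],(400,400),interpolation=cv2.INTER_CUBIC)
cv2.imwrite('pics/g5.png',cv2.convertScaleAbs(np.hstack([a,b]),alpha=1.4))"
```

```text
clock 12.45 turn [-0.0001 -0.0023 -0.0001] shift [-0.0005 -0.0005  0.0002] F [-3.2 -0.9 11.9] w 0.15117105530769068 gf 60.59849202632904
[-0.11819911  0.99719608 -0.0523192 ] [ 0.54400386 -0.14280239  0.2476848 ] [-3.23368838 -0.88300181 11.85668288]
```

View pics/g5.png

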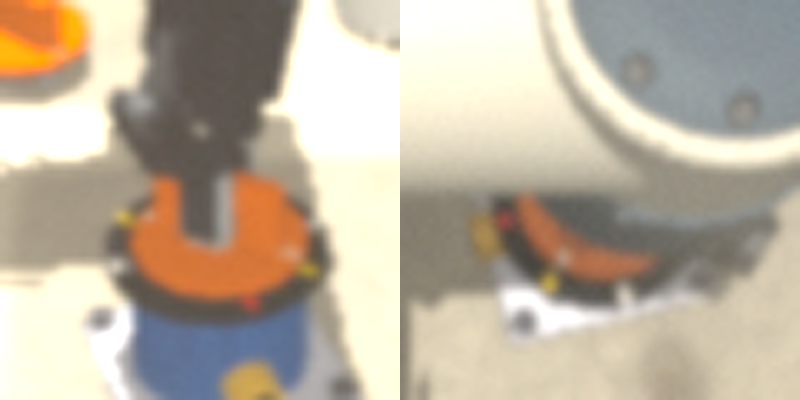

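The flange sits on the rim. The cap's white line points at the yellow mark in both views: side crop (290,252) to (308,268), top crop (562,257) to (549,280). Handing in.

```bash
python3 -c "
from bench import *
print(job_done())"
```

```text
the job is handed in; nothing more can be done
None
```

I handed the job in with the cap pressed home on the pot, turned 45° clockwise to the yellow bleed marks, and still gripped (about 60 N) and pushed down (about 12 N); the judge's result wasn't shown.

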